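# Assemble the citrus press

## Robot

A 7-joint arm with a two-finger parallel gripper is mounted at the origin on a cart in front of the work surface, level with it; the furniture and walls round the work are solid. World frame = base frame: x ahead of the robot, y to its left, z up, the work surface at z = 0. Lengths are in m, angles in rad, forces in N, time in s.
With the tool pointing down it reaches from about 0.4 to 0.85 m from the base axis. Payload 4.4 kg.
Tool frame: the origin (TCP) lies at the very end of the fingers, on their centre line; the grasp point (between the pads) lies 19 mm behind it (r.grasp_offset is the distance from the TCP to the grasp point, in m); z points along the fingers, y is the line along which they close (so a half turn about z gives the same grasp; the last joint's range is limited). The gripper opens to 94 mm and grips with 3 to 60 N. Pads are 16 mm wide; open, the fingers measure 119 mm over their backs; the gripper's body (75 mm by 177 mm) begins 78 mm behind the grasp point.
Start: joints at [1.11, 0.628, 0.038, 1.517, -0.027, 0.996, -0.02], TCP at [0.25, -0.6, 0.205] pointing down, gripper open.
Joint ranges: [-3.06, 3.06], [-0.37, 2.12], [-1.25, 1.32], [0.18, 2.47], [-1.1, 4.24], [0.23, 1.98], [-2.94, 2.94]. Speed limits (rad/s): [2.57, 2.57, 3.14, 3.14, 3.14, 3.14, 3.14].

## Interface

Orientations are given as a rotation vector (axis times angle).
In Python, from rig import r gives the robot as it stands.
- The arm moves only by the shell command python3 -m handwheel 'ROWS' [FORCE]. ROWS is text: rows parted by semicolons, each of 5 numbers parted by spaces: the closure in counts, from 0 (fully open) to 255 (shut), then the shift along the tool's x, y, z in mm, then the turn about the tool's z in degrees. In form: hand x y z twist; .... A call has 1 to 5 rows; each row shifts and turns the commanded pose from where the row before left it, along the tool's axes as they then stand; what a row does not reach is not made up. A row lasts 1/8 s, in which the tool goes at most 62.5 mm and 10.7 degrees, less where a joint would pass 70% of its speed; a pose out of reach is approached as far as the arm can. A call is refused whole if a number of a shift passes 62.5 or a number of a turn 10.7, either way. A call with a gripper value outside its range is refused whole. The fingers move at their own pace and stop on an object; FORCE is the grip in N (left out, the last holds). Time passes only in rows, so rows that do not move let the fingers close. It gives the time, the measured TCP pose, the force, the opening and the grip force at its end, in the units of the state.
- r.state(): the state, without advancing time (a new reading comes with each control period).
- r.snapshot(name): name is "side" or "top"; returns the picture (480x640x3 uint8, red, green, blue); there is no depth.
- r.calibration(name): a dict with "K" (3x3 intrinsics, pixels), "rvec" (rotation vector, rad) and "tvec" (3), from world to camera coordinates, as OpenCV has them. Camera axes: x right, y down, z forward; pixel columns grow to the right and rows downward; lengths in m; the calibration is good to about 2 mm. A picture is of the moment at which its call begins. calibration takes no time and is no camera call.
- r.hand_in(): hands the job in; it is judged then, once.
The state is a dict: "time_s": time; "qpos": joint angles; "qd": joint speeds; "tau": joint torques, N m; "tcp_pos": TCP position; "tool_rot": TCP orientation; "contact_force": force on the tool from outside, world axes, zero at the start; "ft_torque": the same for the moment, N m; "opening": finger opening in m; "gripper_force": force on a finger pad.
Only numpy, scipy, OpenCV 4.12 (cv2) and the standard library are available. Lean on these libraries where they do the work, as an engineer would, in place of code of your own. Each camera call takes 0.05 s, during which the arm holds its last target. There are 200 camera calls.

## Task

Get the citrus press ready for squeezing: first lay the steel strainer into the juice bowl so that its rim lies flat on the bowl all round and let go of it, then fit the white reamer over the drive spindle. Nobody knows at which angle the drive stopped: turn the reamer gently, to and fro if need be, under a light push until its slots drop over the ribs of the drive and it sits fully home, never force it down, and let go. Leave everything else on the worktop where it is.

Things in the scene. Friction and masses are not known exactly. Their poses are not given: they have to be found in the camera images.
- press: the citrus press, fixed: white round motor base with an open juice bowl on top, 150 mm across, 112 mm high, pouring lip on its -x side, loop handle on its +x side reaching 104 mm from the axis; a grey drive spindle stands up in the middle. Origin: centre of its underside; z up along the axis.
- press_rim (a point): point on the axis of the press at the height of the bowl's rim, 112 mm above its underside; axes as press. Inside, the bowl tapers from 65.6 mm radius at the rim to 51.8 mm radius 24 mm lower, and takes the strainer with about 2 mm play.
- drive_ribs (a point): point on the press axis level with the tops of the spindle's four drive ribs, 128 mm above its underside. The ribs stand crosswise, 3.5 mm wide, reaching 11 mm from the axis, tops rounded. Their angle differs each time and is not given (this point's axes are the press's). The spindle turns stiffly (0.15 N m, geared motor): ribs caught at a slot's edge are dragged along; then turn back a bit.
- drive_end (a point): upper end of the drive spindle, on the axis, 148 mm above the underside of the press. From 122 mm up the spindle is a tapered nose, 15 mm thick narrowing to 9 mm at this end; its shaft below the ribs is 17 mm thick.
- strainer_centre (a point): loose steel strainer, about 110 g, a slotted tapered basket; this point is on its axis 14 mm above its underside, half-way up; z up. Grip: the upright collar in its middle, 34 mm outside, 29 mm bore flaring to 36 mm underneath, rising to 28 mm above the underside from a 4 mm floor; 31 mm of free floor all round it. Home in the press this point is 8 mm below press_rim.
- strainer_flange (a point): point on the strainer's axis level with the underside of its flange, 22 mm above its bottom. Flange 144 mm across, 2.6 mm thick; below it the outside tapers from 127 mm to 102 mm across at the bottom. Home, the flange lies on the bowl's rim: this point is at press_rim.
- reamer_centre (a point): loose white reamer, about 90 g, a hollow ribbed bullet 63 mm high standing tip up; this point is on its axis 30 mm above its foot, z up. Foot 54 mm across, 49 mm across at 4 to 12 mm height, 47 at 24, 45 at 30, 43 at 36, then rounding to the tip; grip it 20 to 36 mm above the foot. Home, this point is 15 mm above press_rim, the foot 3 mm over the strainer's floor.
- reamer_slots (a point): point on the reamer's axis 24 mm above its foot, where inside it four slots begin, 6.2 mm wide, 7 mm deep, along its x and y axes, round a tapered socket. Below, it is hollow, 42 mm wide. Off the ribs it rides on their tops, this point at drive_ribs; turned to within 7 degrees of a match (one every 90 degrees) it drops 7 mm under a light push of 4 to 9 N and is home.
- glass: bystander: small drinking glass, 80 mm wide, 88 mm high, behind the press on the right; origin centre of its underside
- bowl: bystander: small white bowl, 100 mm wide, 44 mm high, at the front on the right, before the sink; origin centre of its underside
- peeler: bystander: peeler, 170x25x18 mm, lying in front of the press; origin centre of its underside
- lemon_front: bystander: lemon, 78x55x56 mm, lying in front on the left; origin at its underside
- mug: bystander: white dotted mug, 82x114x91 mm, on the left arm of the worktop; origin centre of its underside

How it is judged:
By the outcome, as a careful person would: the job done as asked, in the order asked, and still so for the second after the job is handed in, with the robot touching nothing.
It also fails if it takes over 72 s, if anything falls off the work surface, if the arm or the gripper's body presses on something with over 40 N, if the wrist force passes 120 N, or if a joint passes its speed limit or range.

## Working session

There is one attempt and no reset: what is moved stays moved. The work goes in short steps, Python scripts to look and compute and a shell command to move; the robot and the scene stay as the last step left them, time stands still between calls to the robot, and variables do not carry over. Pictures are saved under pics/ and viewed, at most 10 in all, crops included, and the job is handed in when it is done.

```bash
mkdir -p pics; ls; python3 - <<'E'
from rig import r
import cv2,numpy as np
for n in("side","top"):
    cv2.imwrite(f"pics/{n}0.png",r.snapshot(n)[:,:,::-1]); c=r.calibration(n)
    R=cv2.Rodrigues(np.array(c["rvec"]))[0]; print(n,np.round(c["K"],1).tolist(),(-R.T@np.array(c["tvec"])).round(3),R[2].round(3))
s=r.state(); print(s["time_s"],s["tcp_pos"],s["tool_rot"],cv2.Rodrigues(np.array(s["tool_rot"]))[0].round(3),s["opening"])
E
```

```text
pics
side [[500.3, 0.0, 329.8], [0.0, 500.3, 240.9], [0.0, 0.0, 1.0]] [-0.042  0.13   1.22 ] [ 0.465 -0.11  -0.879]
top [[489.5, 0.0, 312.8], [0.0, 489.5, 236.0], [0.0, 0.0, 1.0]] [0.42  0.014 1.524] [ 0.098 -0.002 -0.995]
0.1 [ 0.24982026 -0.59945312  0.20465175] [-3.07898810e+00 -6.15806747e-01  5.23698167e-04] [[ 0.923  0.385 -0.001]
 [ 0.385 -0.923  0.002]
 [-0.    -0.002 -1.   ]] 0.09379425041912867
```

View pics/side0.png

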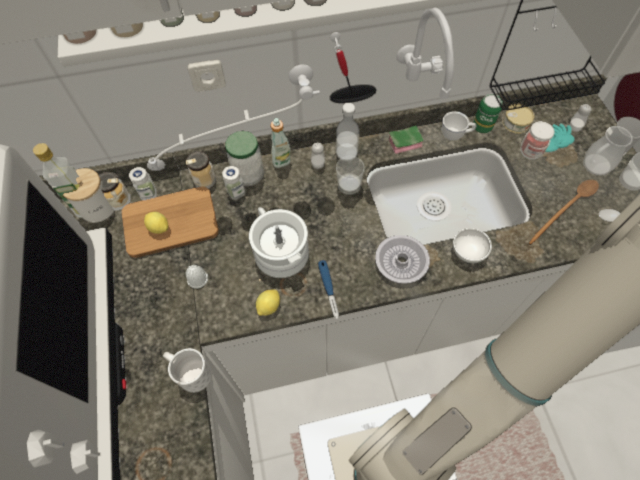

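View pics/top0.png

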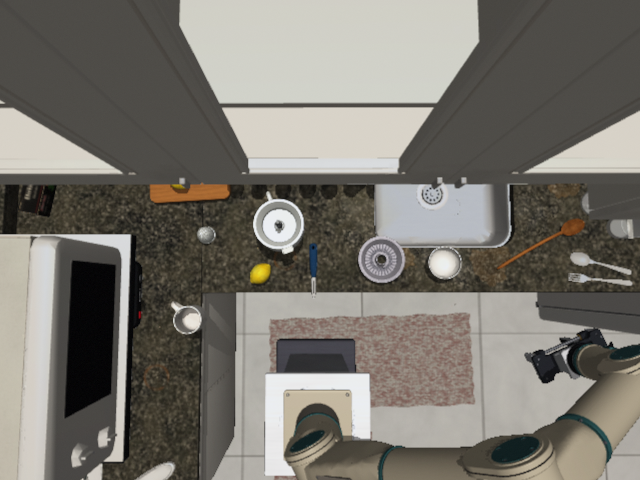

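The side view shows the press at (280,240), the strainer at (402,260) and the reamer at (197,277). In the top view they are at (278,224), (381,259) and (206,235). I'll make one magnified montage for the precise axis points.

```bash
cat > h.py <<'E'
import cv2,numpy as np
from rig import r
def cam(n):
    c=r.calibration(n);return np.array(c["K"]),cv2.Rodrigues(np.array(c["rvec"]))[0],np.array(c["tvec"]).ravel(),c
def ray(n,u,v):
    K,R,t,_=cam(n);return -R.T@t,R.T@np.linalg.inv(K)@[u,v,1]
def onz(n,u,v,z):
    o,d=ray(n,u,v);return (o+d*(z-o[2])/d[2]).round(4)
def tri(a,b):
    A=[];B=[]
    for n,p in(("side",a),("top",b)):
        o,d=ray(n,*p);d=d/np.linalg.norm(d);P=np.eye(3)-np.outer(d,d);A.append(P);B.append(P@o)
    return np.linalg.lstsq(np.vstack(A),np.hstack(B),rcond=None)[0].round(4)
def proj(n,p):
    K,R,t,c=cam(n);return cv2.projectPoints(np.array([p],float),np.array(c["rvec"]),t,K,None)[0].ravel().round(1)
def crop(img,u,v,w,k):
    c=cv2.getRectSubPix(img,(w,w),(float(u),float(v)));return cv2.resize(c,None,fx=k,fy=k,interpolation=cv2.INTER_CUBIC)
def st():
    s=r.state();print(round(s["time_s"],2),np.round(s["tcp_pos"],4),np.round(s["tool_rot"],3),"F",np.round(s["contact_force"],1),"op",round(s["opening"],4),round(s["gripper_force"],1))
E
python3 - <<'E'
from h import *
S=cv2.imread("pics/side0.png");T=cv2.imread("pics/top0.png")
m=np.vstack([np.hstack([crop(I,u,v,65,4) for u,v in L]) for I,L in((S,[(280,240),(402,260),(197,277)]),(T,[(278,224),(381,259),(206,235)]))])
cv2.imwrite("pics/m0.png",m)
print("rough",tri((402,257),(381,259)),tri((197,272),(206,235)),tri((278,228),(278,224)))
# contours: reamer and strainer bright-object masks
for n,I,u,v,h in(("side",S,402,258,36),("top",T,381,259,30),("side",S,197,277,17),("top",T,206,235,14)):
    sub=cv2.cvtColor(I,cv2.COLOR_BGR2GRAY)[v-h:v+h,u-h:u+h];_,b=cv2.threshold(cv2.GaussianBlur(sub,(3,3),0),0,255,cv2.THRESH_OTSU)
    b=cv2.morphologyEx(b,cv2.MORPH_CLOSE,np.ones((5,5)));cs=cv2.findContours(b,0,2)[0];c=max(cs,key=cv2.contourArea)
    e=cv2.fitEllipse(c);print(n,(e[0][0]+u-h,e[0][1]+v-h),e[1],e[2],"bb",np.add(cv2.boundingRect(c),(u-h,v-h,0,0)))
E
```

```text
rough [ 0.497  -0.1973  0.0257] [0.5696 0.3365 0.0433] [0.5904 0.1105 0.1458]
side (404.59479904174805, 246.67108154296875) (55.326175689697266, 75.58718872070312) 14.215806007385254 bb [375 222  63  61]
top (383.81216049194336, 254.98997116088867) (45.314048767089844, 59.25048065185547) 32.353424072265625 bb [358 229  53  54]
side (195.48484230041504, 276.02563858032227) (20.369579315185547, 23.677881240844727) 139.75808715820312 bb [186 264  22  24]
top (205.94510650634766, 233.28741359710693) (13.333026885986328, 18.31556510925293) 92.12483215332031 bb [197 227  19  13]
```

View pics/m0.png

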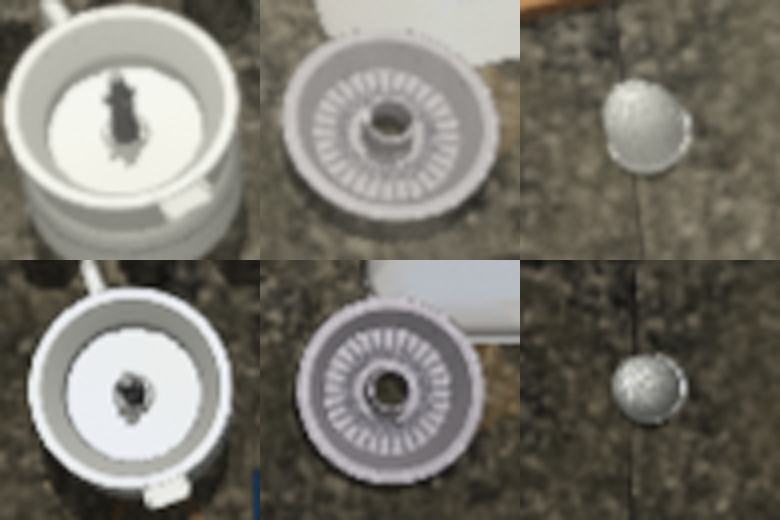

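```bash
python3 - <<'E'
from h import *
print("press",onz("side",278,234.6,.112),onz("top",278.3,224.25,.112),tri((278,234.6),(278.3,224.25)))
print("strainer",onz("side",402.1,258.9,.0235),onz("top",381.4,259,.0235),tri((402.1,258.9),(381.4,259)))
print("reamer",onz("side",197.6,279.6,.003),onz("top",206.9,234.9,.003),tri((197.6,279.6),(206.9,234.9)))
for n in("side","top"): print(n,"scale check flange diam px",[np.round(np.subtract(proj(n,[.49+dx,-.195+dy,.0235]),proj(n,[.49-dx,-.195-dy,.0235])),1).tolist() for dx,dy in((.072,0),(0,.072))])
E
```

```text
press [0.5915 0.1145 0.112 ] [0.5937 0.1109 0.112 ] [0.5947 0.1129 0.1058]
strainer [ 0.4928 -0.1955  0.0235] [ 0.4968 -0.1997  0.0235] [ 0.4979 -0.2002  0.0113]
reamer [0.5682 0.3457 0.003 ] [0.5738 0.3411 0.003 ] [ 0.5756  0.3465 -0.0126]
side scale check flange diam px [[-16.1, -47.1], [-51.7, 11.2]]
top scale check flange diam px [[-0.7, -46.9], [-47.0, 0.1]]
```

```bash
python3 -m handwheel '60 47.6 -34.6 0 0;110 47.6 -34.6 0 0;110 47.6 -34.6 0 0;110 47.6 -34.6 0 0;110 47.6 -34.6 0 0' 20; python3 -m handwheel '110 47.6 -34.6 0 0;110 47.6 -34.6 20 0;110 47.6 -34.6 30 0;110 0 0 30 0;110 0 0 0 0'; python3 -c "
from h import *;st();print(r.state()['qpos'])
S=r.snapshot('side');T=r.snapshot('top')
p=r.state()['tcp_pos'];a=proj('side',p);b=proj('top',p);print(a,b)
cv2.imwrite('pics/m1.png',np.hstack([crop(I[:,:,::-1].copy(),u,v,95,4) for I,(u,v) in((S,a),(T,b))]))"
```

```text
time_s: 0.72
tcp_pos: [0.4039, -0.3469, 0.2053]
tool_rot: [-3.08, -0.616, 0.0]
contact_force: [0.5, -0.8, -0.4]
opening: 0.0538
gripper_force: 0.0
time_s: 1.35
tcp_pos: [0.4917, -0.1995, 0.1252]
tool_rot: [-3.078, -0.618, 0.007]
contact_force: [-1.1, -0.6, 0.9]
opening: 0.0535
gripper_force: 0.0
1.35 [ 0.4917 -0.1995  0.1252] [-3.078 -0.618  0.007] F [-1.1 -0.6  0.9] op 0.0535 0.0
[ 0.32312488  0.57163885  0.01401854  1.92621423 -0.01232667  0.64918404
 -0.82989082]
[409.7 239.6] [387.2 258.4]
```

View pics/m1.png

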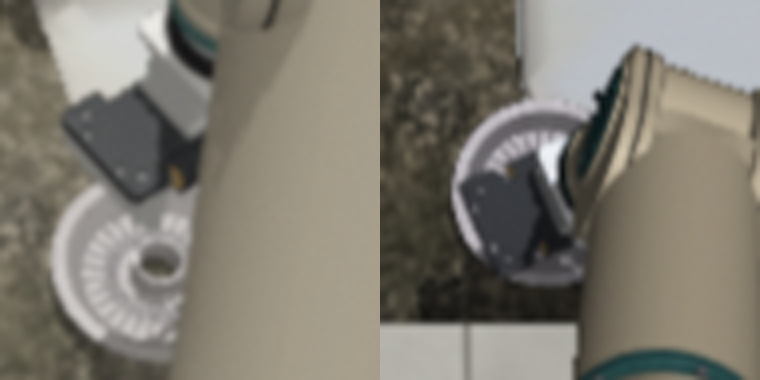

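The view shows the gripper over the strainer, with the fingers hidden by the arm. Next is the descent around the collar.

```bash
python3 -m handwheel '110 0 0 45 0;110 0 0 40 0;110 0 0 20 0;110 0 0 9 0;110 0 0 0 0'
```

```text
time_s: 2.08
tcp_pos: [0.4938, -0.2016, 0.0138]
tool_rot: [3.08, 0.614, 0.001]
contact_force: [-0.0, -1.0, -0.5]
opening: 0.0533
gripper_force: 0.0
```

```bash
python3 -m handwheel '110 2 -2 3 0;110 0 0 3 0;180 0 0 0 0;255 0 0 0 0;255 0 0 0 0' 25;python3 -m handwheel '255 0 0 0 0;255 0 0 0 0'
```

```text
time_s: 2.7
tcp_pos: [0.4946, -0.1982, 0.0072]
tool_rot: [3.08, 0.616, 0.0]
contact_force: [-1.0, 0.4, 0.7]
opening: 0.0331
gripper_force: 25.0
time_s: 2.95
tcp_pos: [0.4946, -0.1982, 0.0072]
tool_rot: [3.08, 0.616, 0.0]
contact_force: [-0.6, 0.1, 1.7]
opening: 0.0335
gripper_force: 25.0
```

```bash
python3 -m handwheel '255 0 0 -15 0;255 0 0 -40 0;255 0 0 -55 0;255 0 0 -55 0;255 0 0 -30 0' 35; python3 -c "
from h import *
s=r.state();st();R=cv2.Rodrigues(np.array(s['tool_rot']))[0]
print(R.T@(np.array([.5926,.1127,.2])-s['tcp_pos'])*1000)"
```

```text
time_s: 3.58
tcp_pos: [0.4953, -0.1985, 0.2059]
tool_rot: [3.078, 0.615, 0.006]
contact_force: [-0.1, 0.2, -1.6]
opening: 0.0334
gripper_force: 35.0
3.58 [ 0.4953 -0.1985  0.2059] [3.078 0.615 0.006] F [-0.1  0.2 -1.6] op 0.0334 35.0
[ 209.40471525 -249.86800157    5.8540364 ]
```

```bash
python3 -m handwheel '255 20 -24 0 0;255 35 -41 0 0;255 35 -42 0 0;255 35 -42 0 0;255 35 -42 0 0'; python3 -m handwheel '255 29 -35 0 0;255 20 -24 0 0;255 0 0 0 0;255 0 0 0 0'; python3 -c "
from h import *;st();print(r.state()['qpos'])
S=r.snapshot('side');T=r.snapshot('top')
p=r.state()['tcp_pos'];a=proj('side',p);b=proj('top',p);print(a,b)
cv2.imwrite('pics/s2.png',S[:,:,::-1]);cv2.imwrite('pics/t2.png',T[:,:,::-1])
cv2.imwrite('pics/m2.png',np.hstack([crop(I[:,:,::-1].copy(),u,v,95,4) for I,(u,v) in((S,a),(T,b))]))"
```

```text
time_s: 4.2
tcp_pos: [0.5687, 0.0413, 0.2029]
tool_rot: [3.08, 0.616, 0.001]
contact_force: [-0.1, -0.8, -1.7]
opening: 0.0334
gripper_force: 35.0
time_s: 4.7
tcp_pos: [0.5908, 0.1117, 0.2023]
tool_rot: [3.08, 0.614, -0.001]
contact_force: [0.4, -0.4, -1.0]
opening: 0.0332
gripper_force: 35.0
4.7 [0.5908 0.1117 0.2023] [ 3.08e+00  6.14e-01 -1.00e-03] F [ 0.4 -0.4 -1. ] op 0.0332 35.0
[-0.23946718  0.56016197  0.00833934  1.66258136 -0.00419552  0.91966989
 -1.40677542]
[276.  215.9] [276.  221.2]
```

View pics/m2.png

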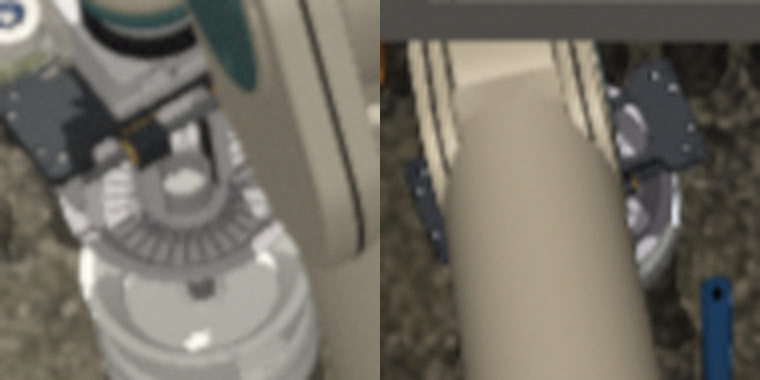

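The side view shows the strainer level over the bowl: front flange edge at crop (185,278), collar hole at about (183,183). I'll compare those with where they'd be if the strainer were centred on the tool.

```bash
python3 - <<'E'
from h import *
p=np.array([.5908,.1117,.2023]);a=np.array([276.,215.9])
def cr(q): return ((proj("side",q)-a)*4+190).round(0)
th=np.linspace(0,2*np.pi,181)
C=np.array([cr(p+[.072*np.cos(t),.072*np.sin(t),.0176]) for t in th])
print("flange bbox",C.min(0),C.max(0),C[C[:,1].argmax()],"top of collar",cr(p+[0,0,.021]),"bottom of bore",cr(p+[0,0,-.003]))
for d in([.005,0,0],[0,.005,0]):print(d,cr(p+d)-cr(p))
def c0(q): return ((proj("side",q)-[280,240])*4+130).round(0)
P=np.array([c0([.5915+.075*np.cos(t),.1145+.075*np.sin(t),.112]) for t in th]);print("press rim pred",P.min(0),P.max(0),"drive end",c0([.5915,.1145,.148]))
im=cv2.imread("pics/m2.png");
for q in C: cv2.circle(im,tuple(int(x) for x in q),1,(0,0,255),-1)
for q,r_ in((cr(p+[0,0,.021]),.017),):
  for t in th: cv2.circle(im,tuple(int(x) for x in cr(p+[.017*np.cos(t),.017*np.sin(t),.021])),0,(0,255,0),-1)
im0=cv2.imread("pics/m0.png")[:260,:260]
for q in P: cv2.circle(im0,tuple(int(x) for x in q),1,(0,0,255),-1)
out=np.zeros((380,640,3),np.uint8);out[:,:380]=im[:,:380];out[:260,380:]=im0
cv2.imwrite("pics/m3.png",out)
E
```

```text
flange bbox [63. 74.] [309. 283.] [178. 283.] top of collar [186. 172.] bottom of bore [190. 193.]
[0.005, 0, 0] [-1. -7.]
[0, 0.005, 0] [-8.  1.]
press rim pred [3. 8.] [240. 215.] drive end [117.  80.]
```

View pics/m3.png

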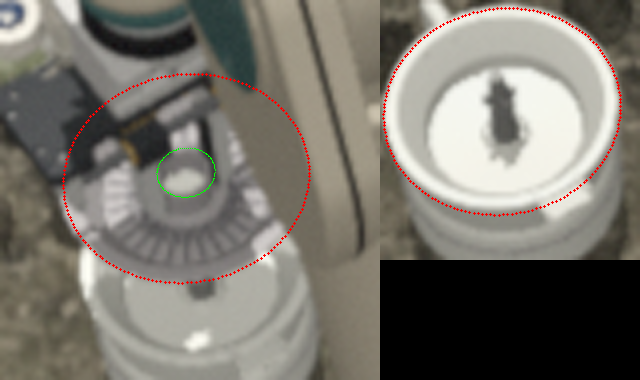

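The prediction fits within about 3 px for both the strainer and the press, so the offset between them is small. Next: descend.

```bash
python3 -m handwheel '255 1 -1.2 20 0;255 0 0 30 0;255 0 0 25 0;255 0 0 13 0;255 0 0 0 0'; python3 -m handwheel '255 0 0 3 0;255 0 0 3 0;255 0 0 3 0;255 0 0 0 0'
```

```text
time_s: 5.42
tcp_pos: [0.5913, 0.1136, 0.1136]
tool_rot: [3.081, 0.614, -0.002]
contact_force: [1.2, -0.4, -1.7]
opening: 0.0336
gripper_force: 35.0
time_s: 5.92
tcp_pos: [0.5917, 0.1145, 0.105]
tool_rot: [3.081, 0.616, -0.0]
contact_force: [-0.4, -0.2, -1.4]
opening: 0.0332
gripper_force: 35.0
```

```bash
python3 -m handwheel '255 0 0 2 0;255 0 0 2 0;255 0 0 0 0'; python3 -m handwheel '255 0 0 2 0;255 0 0 0 0'; python3 -m handwheel '255 0 0 2 0;255 0 0 0 0'
```

```text
time_s: 6.3
tcp_pos: [0.5916, 0.1145, 0.1009]
tool_rot: [3.081, 0.616, -0.001]
contact_force: [0.2, -0.2, -0.8]
opening: 0.0335
gripper_force: 35.0
time_s: 6.55
tcp_pos: [0.5916, 0.1145, 0.0989]
tool_rot: [-3.081, -0.616, 0.0]
contact_force: [0.8, 0.3, -1.1]
opening: 0.0332
gripper_force: 35.0
time_s: 6.8
tcp_pos: [0.5921, 0.1145, 0.0974]
tool_rot: [3.08, 0.616, 0.001]
contact_force: [0.5, -0.8, 2.2]
opening: 0.0336
gripper_force: 35.0
```

Contact came exactly at the expected home height (TCP 0.097). Release now.

```bash
python3 -m handwheel '255 0 0 1 0;255 0 0 0 0'; python3 -m handwheel '180 0 0 0 0;130 0 0 0 0;115 0 0 0 0;115 0 0 -2 0;115 0 0 0 0'; python3 -m handwheel '115 0 0 -30 0;115 0 0 -40 0;115 0 0 -50 0;30 0 0 0 0'
```

```text
time_s: 7.05
tcp_pos: [0.5921, 0.1145, 0.0974]
tool_rot: [3.081, 0.616, 0.002]
contact_force: [-1.8, -1.0, 9.6]
opening: 0.0334
gripper_force: 35.0
time_s: 7.68
tcp_pos: [0.5918, 0.1146, 0.0981]
tool_rot: [-3.081, -0.616, -0.0]
contact_force: [-0.2, -0.9, -0.2]
opening: 0.0515
gripper_force: 0.0
time_s: 8.18
tcp_pos: [0.5946, 0.1151, 0.2222]
tool_rot: [-3.08, -0.616, -0.013]
contact_force: [0.2, 0.0, -0.4]
opening: 0.0584
gripper_force: 0.0
```

```bash
python3 - <<'E'
from h import *
s=r.state();st();R=cv2.Rodrigues(np.array(s['tool_rot']))[0]
print(R.T@(np.array([.571,.3435,.20])-s['tcp_pos'])*1000,s['qpos'][6])
E
```

```text
8.18 [0.5946 0.1151 0.2222] [-3.08  -0.616 -0.013] F [ 0.2  0.  -0.4] op 0.0584 0.0
[  65.86816091 -219.9396103    22.41842892] -1.4090765262949436
```

```bash
python3 -m handwheel '0 10 -34 0 0;0 16 -54 0 0;0 16 -54 0 0;0 14 -46 20 0;0 10 -32 20 0'; python3 -m handwheel '0 0 0 40 0;0 0 0 0 0;0 0 0 0 0'; python3 -c "
from h import *;st()
S=r.snapshot('side');T=r.snapshot('top')
cv2.imwrite('pics/s4.png',S[:,:,::-1])
cv2.imwrite('pics/m4.png',np.hstack([crop(S[:,:,::-1].copy(),197,265,95,4),crop(S[:,:,::-1].copy(),278,235,95,4)]))"
```

```text
time_s: 8.8
tcp_pos: [0.5664, 0.3458, 0.1763]
tool_rot: [-3.079, -0.62, 0.002]
contact_force: [0.4, 0.4, -0.6]
opening: 0.0941
gripper_force: 0.0
time_s: 9.18
tcp_pos: [0.5688, 0.3424, 0.1386]
tool_rot: [3.081, 0.614, 0.001]
contact_force: [0.3, -1.0, 0.2]
opening: 0.0939
gripper_force: 0.0
9.18 [0.5688 0.3424 0.1386] [3.081e+00 6.140e-01 1.000e-03] F [ 0.3 -1.   0.2] op 0.0939 0.0
```

View pics/m4.png

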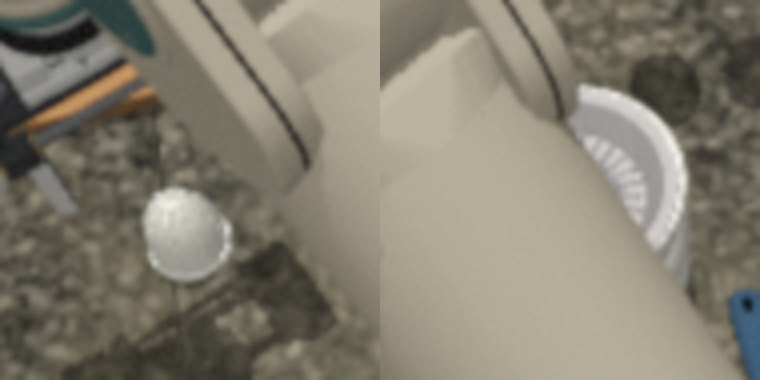

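The reamer stands free between the fingers at crop (187,235). In the right crop the strainer's flange lies flush on the bowl rim. Descending on the reamer.

```bash
python3 -m handwheel '0 4 1 50 0;0 0 0 45 0;0 0 0 25 0;0 0 0 8 0;0 0 0 0 0'; python3 -m handwheel '100 0 0 0 0;180 0 0 0 0;255 0 0 0 0;255 0 0 0 0;255 0 0 0 0' 20
```

```text
time_s: 9.9
tcp_pos: [0.573, 0.3438, 0.0111]
tool_rot: [-3.08, -0.615, -0.002]
contact_force: [-0.4, -0.8, -0.3]
opening: 0.0939
gripper_force: 0.0
time_s: 10.52
tcp_pos: [0.5721, 0.3437, 0.0102]
tool_rot: [-3.081, -0.616, -0.0]
contact_force: [-0.4, -0.1, 1.2]
opening: 0.0475
gripper_force: 11.9
```

```bash
python3 -m handwheel '255 0 0 0 0;255 0 0 0 0' 30; python3 -m handwheel '255 0 0 -15 0;255 0 0 -45 0;255 0 0 -60 0;255 0 0 -60 0;255 0 0 -30 0'; python3 -c "
from h import *
s=r.state();R=cv2.Rodrigues(np.array(s['tool_rot']))[0]
print(R.T@(np.array([.593,.1135,.22])-s['tcp_pos'])*1000)"
```

```text
time_s: 10.78
tcp_pos: [0.5721, 0.3437, 0.0102]
tool_rot: [-3.081, -0.616, -0.0]
contact_force: [0.9, 0.9, 0.6]
opening: 0.0466
gripper_force: 30.0
time_s: 11.4
tcp_pos: [0.5736, 0.3443, 0.2253]
tool_rot: [-3.078, -0.615, -0.009]
contact_force: [0.1, -0.2, -1.1]
opening: 0.0467
gripper_force: 30.0
[-70.88633008 220.55299633   4.59630298]
```

```bash
python3 -m handwheel '255 -10 34 0 0;255 -17 54 0 0;255 -18 54 0 0;255 -15 46 0 0;255 -11 33 0 0'; python3 -m handwheel '255 0 0 0 0;255 0 0 0 0;255 0 0 0 0'; python3 - <<'E'
from h import *
st();S=r.snapshot('side')[:,:,::-1].copy();p=np.array(r.state()['tcp_pos']);a=proj('side',p-[0,0,.03]);print(a)
c=crop(S,a[0],a[1],95,6)
def cr(q): return tuple(int(x) for x in (proj("side",q)-a)*6+285)
for t in np.linspace(0,2*np.pi,90):
    cv2.circle(c,cr(p+[.027*np.cos(t),.027*np.sin(t),-.0102]),0,(0,0,255),-1)
cv2.imwrite('pics/m5.png',c)
E
```

```text
time_s: 12.02
tcp_pos: [0.5917, 0.1091, 0.2212]
tool_rot: [3.08, 0.612, 0.001]
contact_force: [0.2, 1.0, -0.8]
opening: 0.0466
gripper_force: 30.0
time_s: 12.4
tcp_pos: [0.5914, 0.1143, 0.2203]
tool_rot: [-3.079, -0.62, -0.001]
contact_force: [-0.2, 0.4, -1.3]
opening: 0.0469
gripper_force: 30.0
12.4 [0.5914 0.1143 0.2203] [-3.079e+00 -6.200e-01 -1.000e-03] F [-0.2  0.4 -1.3] op 0.0469 30.0
[275.2 218.7]
```

View pics/m5.png

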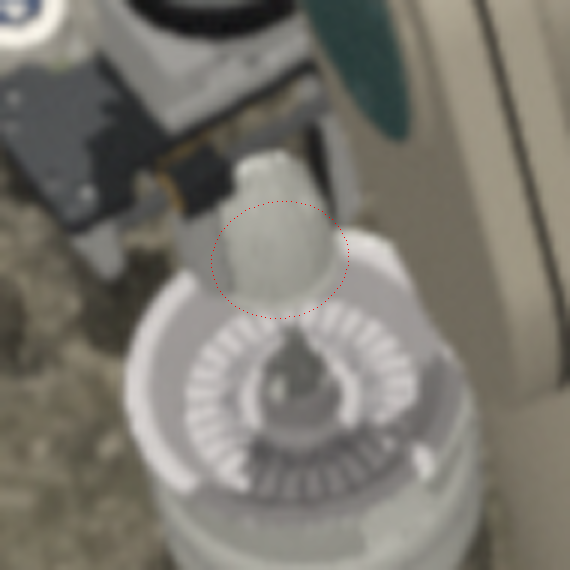

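The strainer is seated level in the bowl. The reamer's foot is at about crop (280,255), over the spindle tip at (293,327), and both agree with the axis to about 2 mm. Descending to just above engagement.

```bash
python3 -m handwheel '255 -1 0 20 0;255 0 0 30 0;255 0 0 25 0;255 0 0 5 0;255 0 0 0 0'; python3 -m handwheel '255 0 0 4 0;255 0 0 4 0;255 0 0 4 0;255 0 0 4 0;255 0 0 0 0'
```

```text
time_s: 13.08
tcp_pos: [0.5909, 0.1126, 0.1404]
tool_rot: [-3.08, -0.617, -0.001]
contact_force: [-1.2, 0.3, -0.8]
opening: 0.0468
gripper_force: 30.0
time_s: 13.7
tcp_pos: [0.5904, 0.1118, 0.1237]
tool_rot: [3.081, 0.616, -0.001]
contact_force: [0.0, 0.3, -1.1]
opening: 0.0468
gripper_force: 30.0
```

```bash
python3 -m handwheel '255 1 -1.5 2 0;255 0 0 2 0;255 0 0 2 0;255 0 0 0 0'; python3 -m handwheel '255 0 0 2 0;255 0 0 0 0'; python3 -m handwheel '255 0 0 1.5 0;255 0 0 0 0'
```

```text
time_s: 14.2
tcp_pos: [0.5913, 0.1135, 0.118]
tool_rot: [3.08, 0.616, 0.001]
contact_force: [0.9, -1.0, -1.2]
opening: 0.047
gripper_force: 30.0
time_s: 14.45
tcp_pos: [0.5914, 0.1134, 0.1161]
tool_rot: [3.08, 0.616, 0.001]
contact_force: [1.5, -1.3, -0.7]
opening: 0.0466
gripper_force: 30.0
time_s: 14.7
tcp_pos: [0.5916, 0.1133, 0.1147]
tool_rot: [3.08, 0.616, 0.001]
contact_force: [2.6, -1.8, -0.3]
opening: 0.0467
gripper_force: 30.0
```

```bash
python3 -m handwheel '255 0.7 0.8 1 0;255 0 0 0 0'; python3 -m handwheel '255 0 0 0.7 0;255 0 0 0 0'
```

```text
time_s: 14.95
tcp_pos: [0.5918, 0.1133, 0.1137]
tool_rot: [-3.08, -0.616, 0.0]
contact_force: [0.2, -1.6, 1.5]
opening: 0.0466
gripper_force: 30.0
time_s: 15.2
tcp_pos: [0.5919, 0.1133, 0.1134]
tool_rot: [-3.081, -0.616, -0.0]
contact_force: [-0.0, -2.7, 5.7]
opening: 0.0469
gripper_force: 30.1
```

Riding on the rib tops with 5.7 N. Turning gently.

```bash
for i in 1; do :; done; python3 -m handwheel '255 0 0 0 5;255 0 0 0 5;255 0 0 0 5;255 0 0 0 0'; python3 -c "from rig import r;print(r.state()['qpos'][6])"
```

```text
time_s: 15.7
tcp_pos: [0.5928, 0.1142, 0.1136]
tool_rot: [-3.134, -0.21, -0.003]
contact_force: [0.8, -0.2, 5.7]
opening: 0.0469
gripper_force: 30.1
-1.6062579218591317
```

```bash
python3 -m handwheel '255 0 0 0 5;255 0 0 0 5;255 0 0 0 5;255 0 0 0 0'; python3 -m handwheel '255 0 0 0 5;255 0 0 0 5;255 0 0 0 5;255 0 0 0 0'
```

```text
time_s: 16.2
tcp_pos: [0.5929, 0.1144, 0.1136]
tool_rot: [-3.134, 0.2, -0.003]
contact_force: [1.5, 0.1, 6.0]
opening: 0.0472
gripper_force: 30.1
time_s: 16.7
tcp_pos: [0.5926, 0.1145, 0.1135]
tool_rot: [-3.081, 0.607, -0.002]
contact_force: [0.9, 1.0, 5.3]
opening: 0.0469
gripper_force: 30.1
```

```bash
python3 -m handwheel '255 0 0 0 5;255 0 0 0 5;255 0 0 0 5;255 0 0 0 0'; python3 -m handwheel '255 0 0 0 5;255 0 0 0 5;255 0 0 0 5;255 0 0 0 0'
```

```text
time_s: 17.2
tcp_pos: [0.5923, 0.1143, 0.1128]
tool_rot: [-2.976, 1.003, -0.001]
contact_force: [2.1, 0.7, 1.9]
opening: 0.0467
gripper_force: 30.0
time_s: 17.7
tcp_pos: [0.5925, 0.1145, 0.1127]
tool_rot: [-2.82, 1.381, -0.001]
contact_force: [3.7, 3.2, -0.8]
opening: 0.0468
gripper_force: 30.0
```

The push has vanished, so the slots began to drop and are likely dragging the ribs now. I'll push down lightly and turn back a little.

```bash
python3 -m handwheel '255 0 0 1 -2;255 0 0 0 -2;255 0 0 0 0'; python3 -m handwheel '255 0 0 1 0;255 0 0 0 0'
```

```text
time_s: 18.08
tcp_pos: [0.5927, 0.1139, 0.1121]
tool_rot: [-2.866, 1.283, -0.002]
contact_force: [2.7, 3.7, 0.2]
opening: 0.047
gripper_force: 30.0
time_s: 18.32
tcp_pos: [0.5928, 0.114, 0.1113]
tool_rot: [-2.866, 1.283, -0.002]
contact_force: [3.2, 3.7, 1.3]
opening: 0.0469
gripper_force: 30.0
```

```bash
python3 -m handwheel '255 0 -0.8 1 0;255 0 0 1 0;255 0 0 0 0'; python3 -m handwheel '255 0 0 1 0;255 0 0 0 0'
```

```text
time_s: 18.7
tcp_pos: [0.593, 0.1142, 0.109]
tool_rot: [-2.865, 1.286, -0.001]
contact_force: [4.0, 4.0, 0.7]
opening: 0.0469
gripper_force: 30.0
time_s: 18.95
tcp_pos: [0.5931, 0.1143, 0.108]
tool_rot: [-2.865, 1.286, -0.001]
contact_force: [4.1, 3.5, 2.3]
opening: 0.0467
gripper_force: 30.0
```

```bash
python3 -m handwheel '255 0 -0.6 1 0;255 0 0 0 0'; python3 -m handwheel '255 0 0 1 0;255 0 0 0 0'
```

```text
time_s: 19.2
tcp_pos: [0.5931, 0.1144, 0.1069]
tool_rot: [-2.866, 1.287, -0.0]
contact_force: [3.5, 3.7, 2.5]
opening: 0.0471
gripper_force: 30.0
time_s: 19.45
tcp_pos: [0.5933, 0.1143, 0.1067]
tool_rot: [-2.865, 1.287, -0.001]
contact_force: [2.2, 5.0, 7.7]
opening: 0.0467
gripper_force: 30.1
```

Stopped at 0.1067, 6.7 mm below the riding height, so it's home. Release with a limited opening (strainer wall) and lift.

```bash
python3 -m handwheel '140 0 0 0 0;105 0 0 0 0;95 0 0 0 0;95 0 0 0 0'; python3 -m handwheel '95 0 0 -15 0;95 0 0 -30 0;95 0 0 -45 0;95 0 0 -50 0;95 0 0 0 0'; python3 -m handwheel '95 50 0 0 0;95 50 0 0 0;95 50 0 0 0;95 50 0 0 0;95 0 0 0 0'; python3 - <<'E'
from h import *
st();S=r.snapshot('side')[:,:,::-1].copy();T=r.snapshot('top')[:,:,::-1].copy();cv2.imwrite('pics/s6.png',S)
cv2.imwrite('pics/m6.png',np.hstack([crop(S,280,235,75,5),crop(T,278,224,75,5)]))
E
```

```text
time_s: 19.95
tcp_pos: [0.5918, 0.1131, 0.1052]
tool_rot: [2.863, -1.287, -0.003]
contact_force: [0.1, 0.4, 0.1]
opening: 0.0588
gripper_force: 0.0
time_s: 20.58
tcp_pos: [0.5958, 0.1139, 0.251]
tool_rot: [-2.861, 1.286, -0.012]
contact_force: [-0.5, -0.1, -0.3]
opening: 0.059
gripper_force: 0.0
time_s: 21.2
tcp_pos: [0.7261, -0.0411, 0.2443]
tool_rot: [2.858, -1.295, -0.0]
contact_force: [-0.1, -0.4, 0.4]
opening: 0.0593
gripper_force: 0.0
21.2 [ 0.7261 -0.0411  0.2443] [ 2.858 -1.295 -0.   ] F [-0.1 -0.4  0.4] op 0.0593 0.0
```

View pics/m6.png

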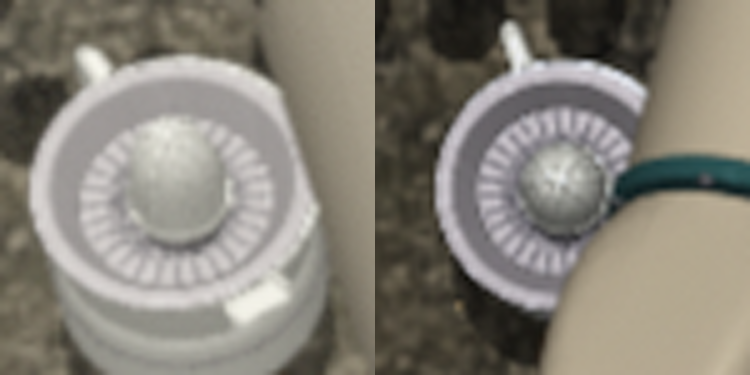

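The strainer's flange sits flat and concentric on the bowl, and the reamer stands upright at the centre (side crop (180,180), top crop (563,187)). Nothing else has moved and the arm is clear, so I'm handing in.

```bash
python3 -c "
from rig import r
print(r.hand_in())"
```

```text
the job is handed in; nothing more can be done
None
```

The job is handed in with no verdict returned: the strainer lies flat in the bowl, and the reamer dropped about 6.7 of the expected 7 mm over the ribs under less than 8 N and was let go, finished at about 21 s with nothing else seen moved.

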